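# Send the waiting puppet eye to the blue bin

### The job

Push the red pin of the swivelling spout round until the spout points into the middle of the blue bin, then push the gate's yellow pin to swing the gate wide open and let the ceramic eye roll down by itself into the blue bin, and finally push the gate fully shut again. Work by pushing only: do not touch the eye, and leave the other things on the shelf where they stand.

Things in the scene. Friction and masses are not known exactly. Their poses are not given: they have to be found in the camera images.
- sorter: The fixed chute stand, bolted to the shelf: an aluminium channel 160 mm long and 36 mm wide inside, sloping 8 degrees down along the body's +x, on steel columns over a green base. Origin on the shelf (z = 0), straight under the spout's axis; +x points down the chute, +z up. The channel lies between x = -0.19 and -0.03; only the two pins rise above z = 0.18.
- spout (a joint): Turn of the steel swivelling spout about its vertical axis, rad. 0 = straight along the sorter's +x, positive = counter-clockwise from above, range -0.95 to 0.95. Stays where left (about 1 N at the pin moves it; no spring). A trough 48 mm wide inside, 150 mm long from the axis, mouth 20 mm above the bins' rims. Starts within 0.1 of 0, between the bins.
- spout_pivot (a point): On the spout's vertical axis, 112 mm above the shelf.
- spout_pin (a point): Middle of the upright red pin on the spout, at z = 0.190: 12 mm diameter, free from z = 0.167 (a red crossbar below it, 62 mm long across the trough) to a ball 18 mm across at its top (z = 0.221). It stands 100 mm from the spout's axis, over the trough's centre line; push it sideways.
- spout_mouth (a point): Middle of the spout's outlet edge, 149 mm from the axis at z = 0.092. It moves with the spout. The eye drops off here and lands up to about 80 mm farther on.
- gate (a joint): Turn of the yellow gate about its vertical axis, rad. 0 = shut (a stop; starts here), 1.25 = fully open (a stop), growing clockwise seen from above. The eye gets past from about 1.0. Stays where left (about 1 N at the pin moves it; no spring).
- gate_pivot (a point): On the gate's vertical axis, 172 mm above the shelf, beside the channel at sorter x = -0.110, y = -0.050.
- gate_pin (a point): Middle of the upright yellow pin at the end of the gate's arm, at z = 0.197: 12 mm diameter, free from z = 0.177 (the arm, 10 mm thick, below it) to a ball 18 mm across at its top (z = 0.227). 75 mm from the gate's axis, away from the channel. Pushing it up the chute (sorter's -x, clockwise about the gate axis) opens the gate; pushing it back shuts it.
- eye: White ceramic ball with a painted blue iris, 32 mm diameter, about 30 g, waiting in the channel against the shut gate. Origin at its centre.
- blue_bin: Blue open parts bin, fixed, 150 mm (its x) by 110 mm (its y) by 70 mm high, walls and floor 4 mm. Origin at the centre of its underside. On one side of the spout, left or right.
- grey_bin: Grey bin of the same size on the other side, not wanted.
- torso: Turned maple puppet torso, 76 mm across, 125 mm tall, standing. Origin under its foot. Leave it.
- funnel: Copper funnel standing on its wide mouth, 110 mm across, 110 mm tall. Origin under it. Leave it.
- bell: Bronze stage bell, 80 mm across, 104 mm tall, standing. Origin under it. Leave it.
- dish: Tin dish 96 mm across with two spare eyes in it, 35 mm tall. Origin under it. Leave it.
- brush: Brush lying on the shelf. Leave it.
- glue: White glue bottle, 52 mm across, 130 mm tall. Leave it.

How it is judged:
By the outcome, as a careful person would: the job done as asked, in the order asked, and still so for the second after the job is handed in, with the robot touching nothing.
It also fails if it takes over 54 s, if anything falls off the work surface, if the arm or the gripper's body presses on something with over 40 N, if the wrist force passes 120 N, or if a joint passes its speed limit or range.

### The arm

A 7-joint arm with a two-finger parallel gripper is mounted at the origin on the work surface. World frame = base frame: x ahead of the robot, y to its left, z up, the work surface at z = 0. Lengths are in mm, angles in rad, forces in N, time in s.
With the tool pointing down it reaches from about 400 to 875 mm from the base axis. Payload 4.4 kg.
Tool frame: the origin (TCP) lies at the very end of the fingers, on their centre line; the grasp point (between the pads) lies 19 mm behind it; z points along the fingers, y is the line along which they close (so a half turn about z gives the same grasp; the last joint's range is limited). The gripper opens to 85 mm and grips with 20 to 120 N. Pads are 22 mm wide; open, the fingers measure 114 mm over their backs; the gripper's body (76 mm by 85 mm) begins 54 mm behind the grasp point. The pads swing forward as they close: fully open they stand 13 mm farther back than shut.
Start: joints at [-1.415, 0.628, 0.038, 1.517, -0.027, 0.996, -0.02], TCP at [142.964, 634.097, 196.913] pointing down, gripper open.
Joint ranges: [-3.06, 3.06], [-0.37, 2.12], [-1.25, 1.32], [0.18, 2.47], [-1.1, 4.24], [0.23, 1.98], [-2.94, 2.94]. Speed limits (rad/s): [2.57, 2.57, 3.14, 3.14, 3.14, 3.14, 3.14].

### API

Orientations are given as a 3x3 rotation matrix whose columns are the frame's x, y, z axes.
In Python, from station import bot, imaging gives the robot as it stands.
- The arm moves only by the shell command python3 -m handwheel 'ROWS' [FORCE]. ROWS is a JSON list of rows, 1 to 20 of them, each of 7 numbers: dx, dy, dz in mm, then a rotation vector rx, ry, rz in rad, then the opening from 0.0 (shut) to 1.0 (fully open); each row shifts and turns the commanded pose from where the row before left it, along the tool's axes as they then stand; what a row does not reach is not made up. A row lasts 1/8 s, in which the tool goes at most 62.5 mm and 0.188 rad, less where a joint would pass 70% of its speed; a pose out of reach is approached as far as the arm can. The fingers move at their own pace and stop on an object; FORCE is the grip in N (left out, the last holds). Time passes only in rows, so rows that do not move let the fingers close. It prints the time, the measured TCP pose, the force, the opening and the grip force at its end.
- bot.state(): the state, without advancing time (a new reading comes with each control period).
- imaging.read_camera(name): name is "side" or "top" or "wrist"; returns a dict with "image" (420x560x3 uint8, red, green, blue), "range_z" (420x560 float32, mm along the optical axis (not along the pixel's ray), 0 where there is no reading), "fovy" (degrees; the focal length in pixels is half the picture's height over the tangent of half this angle, whatever the lens; pixels are square), "cx", "cy" (the principal point, pixels), "R" (3x3) and "t" (3): a world point X has camera coordinates R X + t. Camera axes: x right, y down, z forward; pixel columns grow to the right and rows downward; lengths in mm; the calibration is good to about 2 mm. A picture is of the moment at which its call begins.
- bot.finish_job(): hands the job in; it is judged then, once.
Trained networks look in a picture, given as the dict that the camera call returned (one of the last four; its "shot" number tells which), for a name from the list of things; names that differ only in an ending like _2 or _b are one class to them, and where a whole thing is asked for, a point or a joint stands for the part that bears it (a point fixed in the world has none). Each returns a list of dicts, best first, with "confidence" (0 to 1); they miss things now and then, are a little off and sometimes report something else, mostly with a low value. They report only what shows in the picture. A call takes as long as a camera call.
- imaging.regions_of(label, picture): "region" (420x560 bool, what is visible of it) and "uv" ([column, row] in pixels, amid what is visible of it).
- imaging.spot_point(label, picture): "uv" ([column, row] in pixels: a listed point, or the origin of a listed thing).
The state is a dict: "t": time; "joint_pos": joint angles; "dq": joint speeds; "tau": joint torques, N m; "tcp_pos": TCP position; "orientation": TCP orientation; "contact_force": force on the tool from outside, world axes, zero at the start; "torque": the same for the moment, N m; "finger_gap": opening from 0.0 (shut) to 1.0 (fully open); "finger_force": force on a finger pad.
Only numpy, scipy, OpenCV 4.12 (cv2) and the standard library are available. Lean on these libraries where they do the work, as an engineer would, in place of code of your own. Each camera call takes 0.05 s, during which the arm holds its last target. There are 200 camera calls.

## Working session

There is one attempt and no reset: what is moved stays moved. The work goes in short steps, Python scripts to look and compute and a shell command to move; the robot and the scene stay as the last step left them, time stands still between calls to the robot, and variables do not carry over. Pictures are saved under pics/ and viewed, at most 10 in all, crops included, and the job is handed in when it is done.

```bash
mkdir -p pics
cat > h.py <<'E'
import numpy as np, cv2
from station import bot, imaging
def shot(n): return imaging.read_camera(n)
def ray(p,uv):
    f=210/np.tan(np.radians(p["fovy"])/2)
    d=np.array([(uv[0]-p["cx"])/f,(uv[1]-p["cy"])/f,1.]); R=np.array(p["R"]);t=np.array(p["t"])
    return -R.T@t, R.T@d
def atz(p,uv,z):
    o,d=ray(p,uv); return o+d*(z-o[2])/d[2]
def depth(p,uv):
    o,d=ray(p,uv); r=p["range_z"][int(round(uv[1])),int(round(uv[0]))]; return o+d*r
def tri(a,b):
    A=np.zeros((3,3));v=np.zeros(3)
    for o,d in (a,b):
        d=d/np.linalg.norm(d);P=np.eye(3)-np.outer(d,d);A+=P;v+=P@o
    return np.linalg.solve(A,v)
E
cat > look.py <<'E'
from h import *
np.set_printoptions(precision=1,suppress=True)
P={n:shot(n) for n in("top","side")}
for n,p in P.items(): cv2.imwrite(f"pics/{n}0.png",p["image"][:,:,::-1])
for l in "spout_pivot spout_pin spout_mouth gate_pivot gate_pin eye sorter blue_bin grey_bin torso funnel bell dish glue brush".split():
    q={}
    for n,p in P.items():
        r=imaging.spot_point(l,p)
        if r: q[n]=r[0]; print(l,n,np.array(r[0]["uv"]),round(r[0]["confidence"],2),end=" ")
    if len(q)==2: print("tri",tri(*[ray(P[n],q[n]["uv"]) for n in q]),end=" ")
    zz={"spout_pivot":112,"spout_pin":190,"spout_mouth":92,"gate_pivot":172,"gate_pin":197,"eye":160}.get(l,0)
    for n in q: print(n,"atz",atz(P[n],q[n]["uv"],zz),end=" ")
    print()
print(bot.state())
E
python3 look.py
```

```text
spout_pivot top [270.  206.8] 0.75 spout_pivot side [259.5 213.9] 0.75 tri [579.9 -36.2 103.1] top atz [576.  -37.2 112. ] side atz [578.7 -28.9 112. ] 
spout_pin top [303.8 202.7] 0.6 top atz [ 576.2 -134.5  190. ] 
spout_mouth top [317.1 209.5] 0.7 spout_mouth side [291.3 184.6] 0.71 tri [ 563.5 -183.3   93.7] top atz [ 570.3 -181.6   92. ] side atz [ 557.5 -186.2   92. ] 
gate_pivot top [226.2 218.9] 0.96 gate_pivot side [251.9 235.8] 0.82 tri [532.7  88.2 178.8] top atz [532.2  88.4 172. ] side atz [536.9  84.2 172. ] 
gate_pin top [240.3 242.3] 0.66 gate_pin side [285.9 231. ] 0.7 tri [464.7  46.4 188.7] top atz [463.   45.4 197. ] side atz [463.3  52.7 197. ] 
eye top [223.  203.2] 0.39 eye side [234.1 237.1] 0.67 tri [578.9  99.3 160. ] top atz [579.8  99.7 160. ] side atz [577.9  99.  160. ] 
sorter top [266.8 210.8] 0.57 sorter side [261.2 240.2] 0.91 tri [577.3 -26.3  -0.9] top atz [579.2 -25.6   0. ] side atz [574.9 -26.2   0. ] 
blue_bin top [319.3 179. ] 0.9 blue_bin side [258.8 188.1] 0.65 tri [ 679.5 -199.3    9.5] top atz [ 685.  -199.1    0. ] side atz [ 680.4 -208.2
[... 702 characters left out ...]
ri [ 583.7 -418.9   11.5] top atz [ 587.1 -421.3    0. ] side atz [ 586.3 -431.7    0. ] 
brush top [410.  254.8] 0.7 brush side [364.3 160.1] 0.96 tri [ 426.  -489.7    2.5] top atz [ 434.7 -488.8    0. ] side atz [ 418.  -494.4    0. ] 
{'t': 1.6, 'joint_pos': array([-1.4,  0.6,  0. ,  1.5, -0. ,  1. , -0. ]), 'dq': array([-0., -0.,  0., -0.,  0., -0.,  0.]), 'tau': array([  0. , -56.3,   1.2, -19.4,   0. ,   0. ,  -0. ]), 'tcp_pos': array([143. , 634.1, 196.9]), 'orientation': array([[-1. ,  0.2, -0. ],
       [ 0.2,  1. ,  0. ],
       [ 0. ,  0. , -1. ]]), 'contact_force': array([-0.2,  0.7,  0.4]), 'torque': array([-0.,  0.,  0.]), 'finger_force': 0.0, 'finger_gap': 0.9982293449255284}
```

View pics/top0.png

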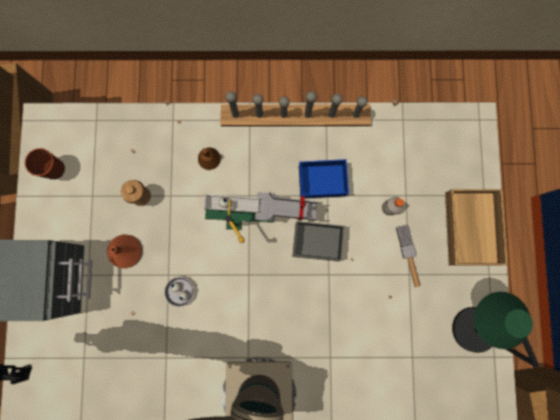

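View pics/side0.png

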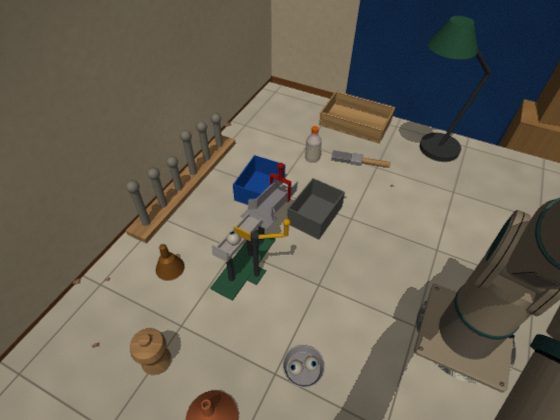

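The top view shows the chute running left to right: eye at about (223,203), yellow gate pin at (240,240), red pin at (304,205), blue bin at (323,178). The side view agrees. The mapping is consistent, with the blue bin on the far (+x) side. I'll move closer for a wrist view.

```bash
cat > go.py <<'E'
import sys; from h import *
np.set_printoptions(precision=2,suppress=True)
s=bot.state();R=np.array(s["orientation"]);p=np.array(s["tcp_pos"])
print("t",s["t"],"p",p,"gap",s["finger_gap"]);print(R.round(3))
for a in sys.argv[1:]:
    w=np.array(eval(a),float);d=R.T@(w-p);print(a,d,"rows",np.linalg.norm(d)/62.5);p=w
E
python3 go.py "[143,634,400]" "[520,-20,400]"
```

```text
t 1.6 p [143.   634.11 196.93] gap 0.9982293449255284
[[-0.97  0.22 -0.  ]
 [ 0.22  0.97  0.  ]
 [ 0.    0.   -1.  ]]
[143,634,400] [  -0.02   -0.1  -203.07] rows 3.249166601339632
[520,-20,400] [-511.68 -555.     -0.04] rows 12.078092564639501
```

```bash
python3 -m handwheel '[[0,0,-60,0,0,0,1],[-20,-20,-50,0,0,0,0],[-30,-30,-40,0,0,0,0],[-36,-39,-30,0,0,0,0],[-40,-44,-18,0,0,0,0],[-42,-45,-6,0,0,0,0],[-42,-45,0,0,0,0,0],[-42,-45,0,0,0,0,0],[-42,-45,0,0,0,0,0],[-42,-45,0,0,0,0,0],[-42,-45,0,0,0,0,0],[-42,-45,0,0,0,0,0],[-42,-45,0,0,0,0,0],[-42,-45,0,0,0,0,0],[-30,-40,0,0,0,0,0],[-18,-22,0,0,0,0,0],[0,0,0,0,0,0,0]]'
cat > wl.py <<'E'
from h import *; import sys
np.set_printoptions(precision=1,suppress=True)
k=sys.argv[1]; n=sys.argv[2]
p=shot(n); cv2.imwrite(f"pics/{n}{k}.png",p["image"][:,:,::-1])
Z=dict(spout_pivot=112,spout_pin=190,spout_mouth=92,gate_pivot=172,gate_pin=197,eye=160,blue_bin=0)
for l in sys.argv[3:]:
    r=imaging.spot_point(l,p)
    for q in r[:2]: print(l,np.array(q["uv"]),round(q["confidence"],2),"atz",atz(p,q["uv"],Z[l]),"depth",depth(p,q["uv"]))
import pickle; pickle.dump(p,open(f"{n}{k}.pkl","wb"))
print(bot.state()["t"],bot.state()["tcp_pos"])
E
python3 wl.py 1 wrist spout_pin spout_mouth gate_pivot gate_pin blue_bin spout_pivot
```

```text
t: 3.72
tcp_pos: [549.6, -75.3, 400.6]
orientation: [[-0.974, 0.224, -0.0], [0.224, 0.974, -0.001], [0.0, -0.001, -1.0]]
contact_force: [-0.2, 0.7, -0.2]
finger_gap: 0.0
finger_force: 0.0
spout_mouth [219.6 189.7] 0.63 atz [ 559.9 -174.5   92. ] depth [ 560.1 -174.9   90.5]
spout_mouth [543.9 146.5] 0.34 atz [605.8 316.   92. ] depth [620.  360.4  34.9]
gate_pivot [404.4 137.1] 0.78 atz [535.3  85.6 172. ] depth [534.3  82.7 179.9]
gate_pin [366.7  86.9] 0.9 atz [468.   42.4 197. ] depth [469.2  35.2 223.4]
gate_pin [209.3 134. ] 0.2 atz [ 477.7 -143.6  197. ] depth [ 473.7 -185.4    4.5]
blue_bin [240.4 204.7] 0.45 atz [ 610.2 -166.     0. ] depth [ 562.8 -126.1  219.5]
4.075 [549.3 -71.4 401.1]
```

View pics/wrist1.png

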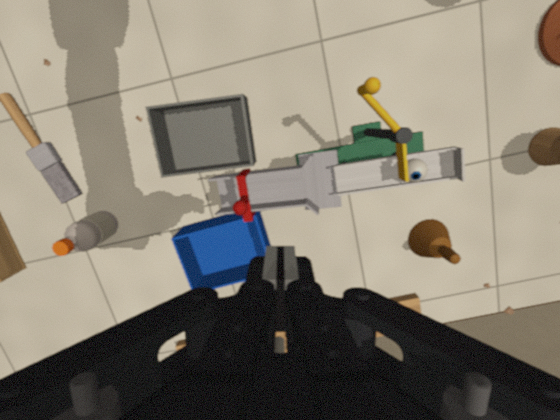

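The wrist view shows the red ball at (241,207), over the spout; the yellow ball at (372,86); the gate pivot at (404,135); the eye at (414,170); and the blue bin's rim corners at (174,237) and (263,212). Next I'll get metric positions from depth and colour.

```bash
cat > m.py <<'E'
from h import *; import pickle,sys
np.set_printoptions(precision=1,suppress=True)
def cloud(p):
    f=210/np.tan(np.radians(p["fovy"])/2);v,u=np.mgrid[:420,:560];z=p["range_z"]
    c=np.dstack([(u-p["cx"])/f*z,(v-p["cy"])/f*z,z]); return (c-np.array(p["t"]))@np.array(p["R"])
def meas(p):
    X=cloud(p);h=cv2.cvtColor(p["image"],cv2.COLOR_RGB2HSV);H,S,V=cv2.split(h);ok=(p["range_z"]>0)&(S>130)&(V>50)
    D={}
    for n,m in dict(red=(H<8)|(H>172),yel=(H>18)&(H<32)).items():
        a=X[m&ok];b=a[(a[:,2]>208)&(a[:,2]<240)&(abs(a[:,0]-560)<130)&(abs(a[:,1]+20)<220)];print(n,"ball",len(b),b.mean(0) if len(b) else "",b.max(0) if len(b) else "")
        if len(b): D[n]=b.mean(0)
    b=X[(H>105)&(H<125)&(S>140)&(p["range_z"]>0)];b=b[(b[:,2]>64)&(b[:,2]<80)&(abs(b[:,0]-680)<150)&(abs(b[:,1]+200)<130)]
    if len(b)>5: r=cv2.minAreaRect(b[:,:2].astype(np.float32));print("bin rim",len(b),r)
    return X
if __name__=="__main__":
    p=pickle.load(open("wrist1.pkl","rb"));X=meas(p)
    for e in([310,155],[340,163],[450,152],[335,195],[460,180],[218,180],[300,170],[225,205]): print(e,X[e[1],e[0]])
    # axis of the spout end: grey trough walls by height
    z=X[:,:,2];a=X[(z>150)&(z<182)&(abs(X[:,:,0]-580)<60)&(X[:,:,1]>0)&(X[:,:,1]<180)];print("channel hi",cv2.minAreaRect(a[:,:2].astype(np.float32)))
    t=shot("top");meas(t)
E
python3 m.py
```

```text
red ball 173 [ 566.3 -127.4  217.4] [ 575.2 -120.   221.5]
yel ball 209 [469.2  40.1 223.9] [477.1  48.3 228.6]
bin rim 527 ((674.8901977539062, -204.51426696777344), (108.58773040771484, 148.9322052001953), 2.757638692855835)
[310, 155] [537.2 -28.7 111.1]
[340, 163] [485.4 -61.1 577.2]
[450, 152] [571.5 151.7 146.1]
[335, 195] [602.4  -4.8 115.9]
[460, 180] [606.3 150.6 167.4]
[218, 180] [ 545.  -173.3   89.9]
[300, 170] [550.4 -48.3 142.9]
[225, 205] [ 585.2 -172.8   92.7]
channel hi ((563.0615234375, 111.97793579101562), (87.13855743408203, 83.27080535888672), 87.61555480957031)
red ball 0  
yel ball 0  
bin rim 73 ((676.047607421875, -226.99383544921875), (108.82457733154297, 103.13504791259766), 2.506739854812622)
```

```bash
python3 -m handwheel '[[0,0,45,0,0,-0.14,0],[0,0,45,0,0,-0.14,0],[0,0,40,0,0,-0.14,0],[0,0,0,0,0,0,0]]' && python3 go.py "[526,-136,270]" "[526,-136,184]" "[549,-131,184]" "[610,-120,184]"
```

```text
t: 4.62
tcp_pos: [547.3, -71.7, 268.7]
orientation: [[-0.981, -0.196, -0.006], [-0.196, 0.981, 0.001], [0.006, 0.002, -1.0]]
contact_force: [1.2, -0.4, 0.8]
finger_gap: -0.002
finger_force: 0.0
t 4.625 p [547.29 -71.74 268.68] gap -0.002241035442251128
[[-0.98 -0.2  -0.01]
 [-0.2   0.98  0.  ]
 [ 0.01  0.   -1.  ]]
[526,-136,270] [ 33.49 -58.83  -1.25] rows 1.083327129578675
[526,-136,184] [-0.5  -0.18 86.  ] rows 1.376
[549,-131,184] [-23.53   0.39  -0.13] rows 0.37659527347007415
[610,-120,184] [-61.97  -1.17  -0.36] rows 0.9917419019079511
```

```bash
python3 -m handwheel '[[17,-30,0,0,0,0,0],[17,-29,0,0,0,0,0],[0,0,40,0,0,0,0],[0,0,35,0,0,0,0],[0,0,10,0,0,0,0],[0,0,0,0,0,0,0]]' && python3 -m handwheel '[[-10,0,0,0,0,0,0],[-10,0,0,0,0,0,0],[-8,0,0,0,0,0,0],[-8,0,0,0,0,0,0],[-8,0,0,0,0,0,0],[-8,0,0,0,0,0,0],[0,0,0,0,0,0,0]]' && python3 wl.py 2 wrist && python3 -c "
from m import *
meas(pickle.load(open('wrist2.pkl','rb')))"
```

```text
t: 5.38
tcp_pos: [528.7, -137.3, 187.0]
orientation: [[-0.981, -0.196, 0.001], [-0.196, 0.981, -0.0], [-0.001, -0.001, -1.0]]
contact_force: [0.8, 0.7, 0.3]
finger_gap: 0.003
finger_force: 0.0
t: 6.25
tcp_pos: [580.3, -127.0, 186.3]
orientation: [[-0.98, -0.197, 0.002], [-0.197, 0.98, -0.0], [-0.002, -0.001, -1.0]]
contact_force: [0.2, -1.5, 3.9]
finger_gap: 0.002
finger_force: 2.1
6.3 [ 579.9 -127.   186.3]
red ball 0  
yel ball 0  
bin rim 1314 ((676.3753051757812, -228.70245361328125), (110.17938995361328, 103.60294342041016), 2.27958345413208)
```

View pics/wrist2.png

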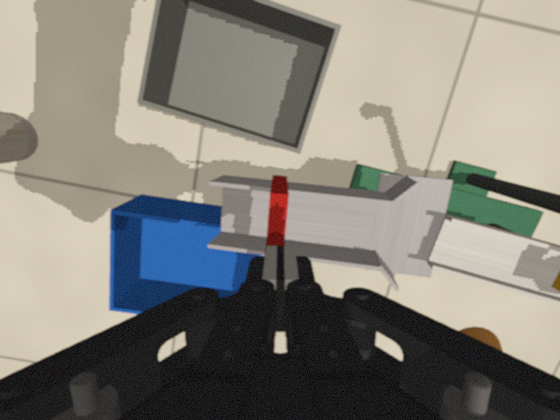

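The wrist view shows the crossbar at (278,178)–(275,245) and the trough mouth edge at about (212,181)–(209,246). The spout has turned part of the way, and the fingers hide the pin. I'll work out the angle from the crossbar and mouth depths.

```bash
cat > sp.py <<'E'
from m import *
p=pickle.load(open(sys.argv[1],"rb"));X=cloud(p);H,S,V=cv2.split(cv2.cvtColor(p["image"],cv2.COLOR_RGB2HSV))
m=((H<8)|(H>172))&(S>130)&(V>40)&(p["range_z"]>0);a=X[m];a=a[(a[:,2]>150)&(a[:,2]<172)&(abs(a[:,0]-600)<100)&(a[:,1]<-60)]
r=cv2.minAreaRect(a[:,:2].astype(np.float32));c=np.array(r[0]);print("bar",len(a),r,"angle",np.degrees(np.arctan2(c[1]+29,c[0]-578)))
m=(S<70)&(p["range_z"]>0);a=X[m];a=a[(a[:,2]>80)&(a[:,2]<150)&(np.hypot(a[:,0]-578,a[:,1]+29)<165)&(np.hypot(a[:,0]-578,a[:,1]+29)>60)&(a[:,1]<-60)]
r=cv2.minAreaRect(a[:,:2].astype(np.float32));c=np.array(r[0]);print("trough",len(a),r,"angle",np.degrees(np.arctan2(c[1]+29,c[0]-578)))
E
python3 sp.py wrist2.pkl; python3 sp.py wrist1.pkl
```

```text
bar 779 ((571.2073974609375, -130.96371459960938), (29.108230590820312, 10.94127082824707), 6.90402364730835) angle -93.81128970574127
trough 6756 ((586.2828979492188, -131.76492309570312), (58.45603942871094, 100.67172241210938), 6.715331554412842) angle -85.39189651292503
bar 269 ((567.1013793945312, -128.3438720703125), (11.901865005493164, 61.35236358642578), 85.07367706298828) angle -96.2606553984571
trough 1896 ((566.0075073242188, -132.25885009765625), (99.97415924072266, 60.41924285888672), 82.96998596191406) angle -96.6246580565196
```

```bash
python3 -m handwheel '[[-8,0,0,0,0,0,0],[-8,0,0,0,0,0,0],[-7,0,0,0,0,0,0],[-7,0,0,0,0,0,0],[0,0,0,0,0,0,0]]' && python3 wl.py 3 wrist && python3 sp.py wrist3.pkl
```

```text
t: 6.92
tcp_pos: [609.1, -119.4, 186.3]
orientation: [[-0.98, -0.198, 0.001], [-0.198, 0.98, 0.002], [-0.001, 0.002, -1.0]]
contact_force: [-0.2, 1.0, 5.7]
finger_gap: -0.003
finger_force: 2.8
6.975 [ 608.9 -119.4  186.3]
bar 801 ((603.5784912109375, -126.60118103027344), (35.366180419921875, 11.425293922424316), 23.66361427307129) angle -75.31466526940031
trough 6601 ((615.6572875976562, -124.8046875), (58.44449234008789, 100.30903625488281), 23.310420989990234) angle -68.54204158791993
```

```bash
python3 -m handwheel '[[-6,1,0,0,0,0,0],[-5,1,0,0,0,0,0],[0,0,0,0,0,0,0]]' && python3 wl.py 4 wrist && python3 sp.py wrist4.pkl
```

```text
t: 7.35
tcp_pos: [619.1, -115.0, 186.3]
orientation: [[-0.98, -0.198, 0.001], [-0.198, 0.98, 0.002], [-0.001, 0.002, -1.0]]
contact_force: [0.3, 1.5, 6.1]
finger_gap: -0.0
finger_force: 2.9
7.4 [ 619.1 -115.   186.3]
bar 824 ((615.0993041992188, -122.2991943359375), (38.225006103515625, 11.906633377075195), 29.69335174560547) angle -68.31535195778997
trough 6446 ((627.1298828125, -120.41575622558594), (61.34737014770508, 99.60823822021484), 27.01266098022461) angle -61.744930002750614
```

```bash
python3 -m handwheel '[[12,-1,0,0,0,0,0],[20,0,0,0,0,0,0],[0,0,-40,0,0,0,0],[0,0,-60,0,0,0,0],[0,50,-40,0,0,0,0],[0,30,-20,0,0,0,0],[0,0,0,0,0,0,0]]' && python3 wl.py 5 wrist gate_pin gate_pivot && python3 sp.py wrist5.pkl; python3 -c "
from m import *
X=meas(pickle.load(open('wrist5.pkl','rb')))"
```

```text
t: 8.28
tcp_pos: [571.5, -43.2, 345.8]
orientation: [[-0.979, -0.202, 0.001], [-0.202, 0.979, 0.003], [-0.001, 0.003, -1.0]]
contact_force: [-0.3, 0.5, 0.1]
finger_gap: -0.0
finger_force: 0.0
gate_pin [386.4 103.9] 0.58 atz [467.7  41.1 197. ] depth [470.5  34.2 220. ]
gate_pivot [398.3 175.1] 0.89 atz [534.1  83.1 172. ] depth [533.6  80.1 179.4]
gate_pivot [506.2  39.2] 0.7 atz [381.6 148.3 172. ] depth [321.8 246.7   4.5]
8.425 [570.7 -47.8 343.7]
bar 461 ((605.2489013671875, -124.57185363769531), (61.713768005371094, 12.380083084106445), 17.339765548706055) angle -74.08639175258159
trough 2256 ((606.6870727539062, -128.6864013671875), (62.0402717590332, 99.73645782470703), 14.697582244873047) angle -73.945600635137
red ball 227 [ 603.4 -123.3  217.5] [ 611.  -115.7  222.1]
yel ball 289 [469.3  40.2 223.9] [476.9  48.2 228. ]
bin rim 859 ((674.9255981445312, -204.97036743164062), (108.90010833740234, 149.5643768310547), 2.706364393234253)
```

View pics/wrist5.png

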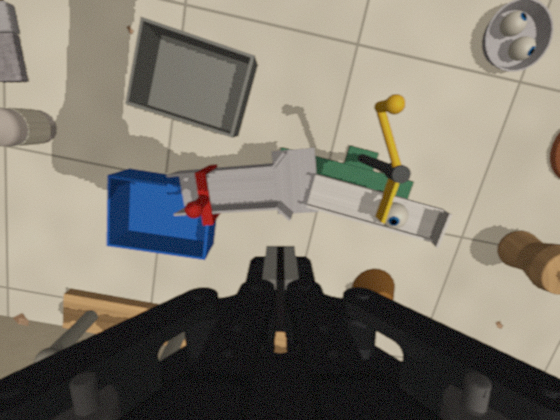

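The wrist view shows the pin dragged part-way back to about (195,210): the spout is at −73° instead of −60°. The pin had wedged in the seam between the shut fingers. I'll turn the tool about 80° and push with the back of a finger instead.

```bash
python3 -c "
from h import *
print(np.round(bot.state()['joint_pos'],2))" && python3 -m handwheel '[[0,0,0,0,0,0.17,0],[0,0,0,0,0,0.17,0],[0,0,0,0,0,0.17,0],[0,0,0,0,0,0.17,0],[0,0,0,0,0,0.17,0],[0,0,0,0,0,0.17,0],[0,0,0,0,0,0.17,0],[0,0,0,0,0,0.17,0],[0,0,0,0,0,0,0]]' && python3 go.py "[557,-144,250]" "[557,-144,186]"; python3 -c "
from h import *
print(np.round(bot.state()['joint_pos'],2))"
```

```text
[-0.2   0.41  0.36  1.52 -0.15  1.24  1.95]
t: 9.55
tcp_pos: [571.1, -48.2, 343.7]
orientation: [[-0.397, 0.918, -0.003], [0.918, 0.397, -0.001], [0.0, -0.003, -1.0]]
contact_force: [-0.5, -0.7, -0.2]
finger_gap: 0.005
finger_force: 0.0
t 9.55 p [571.12 -48.16 343.68] gap 0.0053171314161794825
[[-0.4   0.92 -0.  ]
 [ 0.92  0.4  -0.  ]
 [ 0.   -0.   -1.  ]]
[557,-144,250] [-82.36 -50.76  93.82] rows 2.1561992549976994
[557,-144,186] [-0.01  0.18 64.  ] rows 1.024
[-0.41  0.46  0.7   1.53 -0.3   1.27  0.74]
```

```bash
python3 -m handwheel '[[-28,-17,30,0,0,0,0],[-27,-17,32,0,0,0,0],[-27,-17,32,0,0,0,0],[0,0,32,0,0,0,0],[0,0,32,0,0,0,0],[0,8,0,0,0,0,0],[0,8,0,0,0,0,0],[0,8,0,0,0,0,0],[0,6,0,0,0,0,0],[0,0,0,0,0,0,0]]' && python3 wl.py 6 wrist && python3 sp.py wrist6.pkl
```

```text
t: 10.8
tcp_pos: [585.9, -130.1, 187.3]
orientation: [[-0.399, 0.917, 0.001], [0.917, 0.399, -0.0], [-0.0, 0.001, -1.0]]
contact_force: [0.5, 0.3, -0.8]
finger_gap: -0.0
finger_force: 0.0
10.85 [ 585.3 -130.4  187.2]
bar 1519 ((605.7562866210938, -125.13955688476562), (61.5998649597168, 12.634571075439453), 16.986072540283203) angle -73.89613297348743
trough 5010 ((608.16943359375, -127.93254089355469), (59.02186584472656, 98.61054992675781), 15.550803184509277) angle -73.04093883539694
```

View pics/wrist6.png

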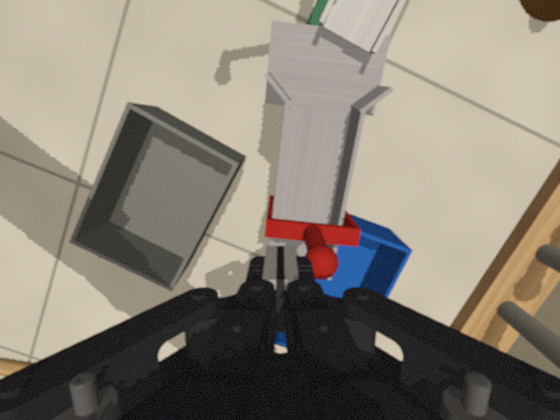

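The fingertip at (280,260) stands just beside the red ball at (320,262), with the pin free. I'll push on.

```bash
python3 -m handwheel '[[0,7,0,0,0,0,0],[0,6,0,0,0,0,0],[0,5,0,0,0,0,0],[0,0,0,0,0,0,0]]' && python3 wl.py 7 wrist && python3 sp.py wrist7.pkl
```

```text
t: 11.35
tcp_pos: [602.0, -123.0, 186.7]
orientation: [[-0.398, 0.917, -0.0], [0.917, 0.398, -0.0], [0.0, -0.0, -1.0]]
contact_force: [-0.4, -0.8, 0.1]
finger_gap: -0.001
finger_force: 0.0
11.4 [ 601.7 -123.3  186.8]
bar 1547 ((605.7008666992188, -125.01595306396484), (60.899818420410156, 12.60500431060791), 17.0804443359375) angle -73.90700370601334
trough 5282 ((606.9019165039062, -126.0662841796875), (61.608795166015625, 98.79318237304688), 20.976078033447266) angle -73.41886662964752
```

View pics/wrist7.png

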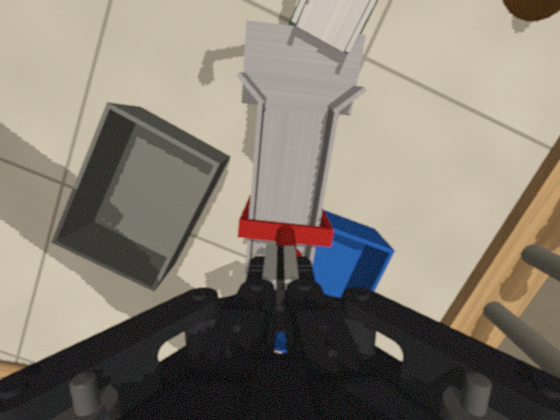

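```bash
python3 -c "
from m import *
for k in (6,7):
    p=pickle.load(open(f'wrist{k}.pkl','rb'));X=meas(p)
    H,S,V=cv2.split(cv2.cvtColor(p['image'],cv2.COLOR_RGB2HSV))
    m=((H<8)|(H>172))&(S>130)&(V>40);a=X[m]
    for z in range(150,225,8):
        b=a[(a[:,2]>z)&(a[:,2]<z+8)]; print(z,len(b),b.mean(0) if len(b) else '')
    for e in ([280,255],[255,270],[305,270],[320,262],[310,240]): print(e,X[e[1],e[0]],p['image'][e[1],e[0]])
"
```

```text
red ball 757 [ 604.2 -122.2  217.9] [ 612.3 -116.2  239. ]
yel ball 0  
bin rim 537 ((691.1739501953125, -205.92373657226562), (163.67530822753906, 64.80665588378906), 78.81009674072266)
150 29 [ 610.3 -117.8  153.7]
158 349 [ 604.3 -123.5  165. ]
166 1164 [ 605.  -124.7  167. ]
174 80 [ 603.  -121.4  178.1]
182 87 [ 603.  -121.2  186.1]
190 97 [ 602.8 -121.4  194.1]
198 50 [ 602.8 -121.   199.9]
206 90 [ 601.3 -119.   212.1]
214 648 [ 604.9 -122.7  218.3]
222 3 [ 593.7 -119.4  229.3]
[280, 255] [ 580.8 -120.6  236.5] [30 31 32]
[255, 270] [ 572.9 -128.2  243.1] [44 43 44]
[305, 270] [ 592.2 -120.5  241.8] [42 44 43]
[320, 262] [ 603.2 -122.9  219.3] [181  42  32]
[310, 240] [ 600.7 -122.9  191.1] [96  0  0]
red ball 26 [ 607.8 -116.6  216.7] [ 609.9 -111.   229.5]
yel ball 0  
bin rim 562 ((695.4202270507812, -204.71401977539062), (65.91668701171875, 151.8502197265625), 0.336005836725235)
150 42 [ 604.1 -119.8  154.1]
158 349 [ 603.9 -123.9  165.1]
166 1173 [ 605.5 -124.5  167. ]
174 79 [ 604.  -120.8  178.3]
182 84 [ 603.9 -120.7  186.2]
190 84 [ 603.6 -120.6  194.1]
198 34 [ 603.4 -120.3  199.8]
206 5 [ 608.1 -116.9  213. ]
214 17 [ 608.2 -117.3  215.1]
222 4 [ 605.7 -112.9  228.3]
[280, 255] [ 597.1 -113.8  235.2] [34 30 28]
[255, 270] [ 589.1 -121.4  242. ] [48 44 44]
[305, 270] [ 608.2 -113.3  241.8] [49 42 49]
[320, 262] [ 685.1 -193.4    3.2] [ 51 101 171]
[310, 240] [ 622.6 -123.   166.9] [175  44  39]
```

The ball is now hidden directly behind the fingers, yet there is no contact and the bar hasn't moved. I need to check where the TCP projects and how low the fingers really reach.

```bash
python3 -c "
from m import *
p=pickle.load(open('wrist6.pkl','rb'));X=cloud(p);f=210/np.tan(np.radians(p['fovy'])/2)
R=np.array(p['R']);t=np.array(p['t'])
def pr(x): c=R@x+t; return c[:2]/c[2]*f+[p['cx'],p['cy']],c[2]
for dz in (0,13,30,50,73): print(dz,pr(np.array([585.3,-130.4,187.2+dz])))
print('cam',-R.T@t,'axis',R[2])
for v in range(236,300,4): print(v,X[v,280],p['range_z'][v,280],p['image'][v,280], X[v,268][2])
"
```

```text
0 (array([280.2, 238.9]), np.float64(187.54164641944362))
13 (array([280.3, 247.1]), np.float64(174.98227775772085))
30 (array([280.4, 259.9]), np.float64(158.55848796931411))
50 (array([280.5, 278.7]), np.float64(139.23638233589446))
73 (array([280.6, 308. ]), np.float64(117.01596085746183))
cam [559.  -70.8 363.9] axis [ 0.1 -0.2 -1. ]
236 [ 587.6 -135.9  165.6] 209.90181 [172  34  27] 166.0743904807942
240 [ 599.6 -163.4   92.6] 288.2311 [122 116 113] -0.3380007225043035
244 [ 601.1 -166.9   92.7] 289.1207 [163 156 153] 0.2973445416720399
248 [ 580.7 -120.3  229.1] 144.22536 [27 29 29] 228.53225035980782
252 [ 580.8 -120.4  233.5] 139.96893 [14 10 16] 232.66111405989346
256 [ 580.8 -120.4  237.9] 135.74988 [32 29 27] 237.87009012253785
260 [ 580.9 -120.8  241.2] 132.64944 [29 27 30] 242.33037464995155
264 [ 580.9 -120.8  245. ] 128.95245 [29 26 20] 244.73805574926544
268 [ 580.7 -120.5  249.6] 124.46597 [31 24 18] 250.12117088810604
272 [ 580.7 -120.5  253.1] 121.101326 [16 11 14] 253.43180709577464
276 [ 581.1 -121.2  254.7] 119.70428 [32 29 26] 256.9647742699282
280 [ 580.8 -120.5  259.4] 114.99982 [54 53 49] 261.497981664047
284 [ 581.4 -122.   259.4] 115.353264 [53 49 43] 264.472933155242
288 [ 582.3 -124.   258.3] 116.98398 [60 57 55] 267.3726413414545
292 [ 583.1 -126.   257.3] 118.58282 [53 52 47] 269.40519289969643
296 [ 583.6 -127.2  258. ] 118.20017 [43 41 39] 271.4088263732355
```

```bash
python3 -c "
import cv2
a=cv2.imread('pics/wrist6.png')[200:320,200:360];b=cv2.imread('pics/wrist7.png')[200:320,200:360]
import numpy as np
cv2.imwrite('pics/c67.png',cv2.resize(np.hstack([a,b]),None,fx=2.4,fy=2.4,interpolation=cv2.INTER_CUBIC)*1)
cv2.imwrite('pics/c67.png',cv2.convertScaleAbs(cv2.imread('pics/c67.png'),alpha=2.2,beta=10))"
```

```text
(no output)
```

View pics/c67.png

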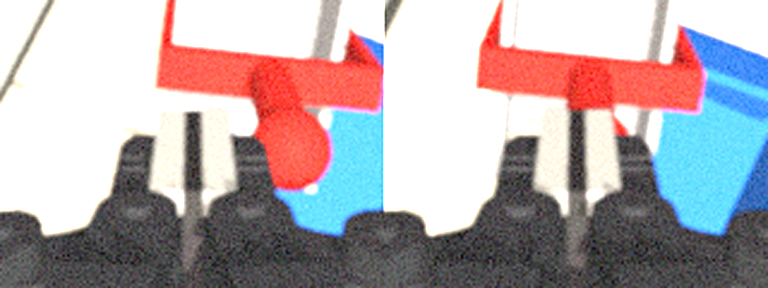

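The crop shows the fingertips passing above the ball at about z≈225 while the reported TCP is 187. That also explains the upward force and the dragging before. I'll back off, lower a little, and check the tip height in the side camera.

```bash
python3 -m handwheel '[[0,-20,0,0,0,0,0],[0,-30,0,0,0,0,0],[0,-12,0,0,0,0,0],[0,0,8,0,0,0,0],[0,0,8,0,0,0,0],[0,0,0,0,0,0,0]]' && python3 wl.py 8 wrist && python3 wl.py 8 side && python3 -c "
from m import *
st=bot.state();T=np.array(st['tcp_pos']);RR=np.array(st['orientation'])
for k in('wrist1','wrist8'):
    p=pickle.load(open(k+'.pkl','rb'));X=cloud(p)
    print(k,[X[v,270].round(0).tolist() for v in(244,246,248,250,252)])
p=pickle.load(open('side8.pkl','rb'));X=cloud(p);f=210/np.tan(np.radians(p['fovy'])/2)
R=np.array(p['R']);t=np.array(p['t'])
def pr(x): c=R@x+t; return (c[:2]/c[2]*f+[p['cx'],p['cy']]).round(0)
print('tcp',T,pr(T),'tcp+35',pr(T+[0,0,35]),'tcp+73',pr(T+[0,0,73]))
Y=(X-T)@RR; m=(abs(Y[:,:,0])<14)&(abs(Y[:,:,1])<14)&(Y[:,:,2]>-60)&(Y[:,:,2]<8)&(p['range_z']>0);print('side tool pts',m.sum(),np.percentile(Y[m][:,2],[50,90,98,100]) if m.sum() else '')
u,v=pr(T+[0,0,35]).astype(int);a=cv2.imread('pics/side8.png')[max(v-100,0):v+80,max(u-120,0):u+120];cv2.imwrite('pics/side8c.png',cv2.resize(a,None,fx=3,fy=3));print(u,v)
"
```

```text
t: 12.15
tcp_pos: [545.0, -147.1, 169.7]
orientation: [[-0.399, 0.917, -0.002], [0.917, 0.399, 0.001], [0.001, -0.001, -1.0]]
contact_force: [0.7, 0.1, -0.1]
finger_gap: -0.001
finger_force: 0.0
12.2 [ 545.1 -147.5  170.2]
12.25 [ 545.2 -147.7  170.5]
wrist1 [[696.0, -129.0, 8.0], [537.0, -78.0, 439.0], [538.0, -78.0, 441.0], [537.0, -78.0, 445.0], [538.0, -78.0, 446.0]]
wrist8 [[561.0, -215.0, -0.0], [536.0, -139.0, 208.0], [536.0, -140.0, 211.0], [536.0, -139.0, 214.0], [536.0, -139.0, 216.0]]
tcp [ 545.2 -147.7  170.5] [290. 175.] tcp+35 [291. 165.] tcp+73 [291. 154.]
side tool pts 61 [-49.6 -38.7 -36.4 -35.5]
291 165
```

View pics/side8c.png

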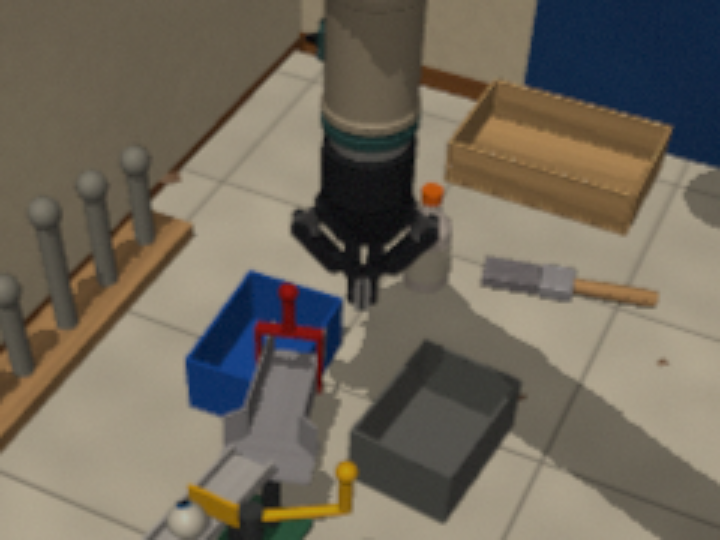

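The side view and cloud agree that the real fingertip sits about 36 mm above the reported TCP. I'll lower the tool so the tip is at z≈191 and push again.

```bash
python3 -m handwheel '[[0,10,8,0,0,0,0],[0,10,7,0,0,0,0],[0,8,0,0,0,0,0],[0,7,0,0,0,0,0],[0,7,0,0,0,0,0],[0,6,0,0,0,0,0],[0,6,0,0,0,0,0],[0,0,0,0,0,0,0]]' && python3 wl.py 9 wrist && python3 sp.py wrist9.pkl
```

```text
t: 13.25
tcp_pos: [594.9, -126.1, 155.9]
orientation: [[-0.398, 0.917, 0.0], [0.917, 0.398, 0.0], [0.0, 0.001, -1.0]]
contact_force: [-0.1, -0.8, -0.1]
finger_gap: 0.001
finger_force: 0.0
13.3 [ 594.5 -126.2  155.9]
bar 1607 ((617.1406860351562, -120.6849136352539), (61.60647964477539, 12.631372451782227), 24.070526123046875) angle -66.88215448162535
trough 6533 ((618.487060546875, -121.44818878173828), (59.73114776611328, 93.50028991699219), 22.008426666259766) angle -66.34930930161052
```

```bash
python3 -m handwheel '[[0,5,0,0,0,0,0],[0,5,0,0,0,0,0],[0,0,0,0,0,0,0]]' && python3 wl.py 10 wrist && python3 sp.py wrist10.pkl
```

```text
t: 13.68
tcp_pos: [604.1, -122.1, 155.9]
orientation: [[-0.398, 0.917, 0.0], [0.917, 0.398, 0.0], [0.0, 0.001, -1.0]]
contact_force: [-0.5, 0.3, -0.2]
finger_gap: -0.002
finger_force: 0.0
13.725 [ 603.9 -122.2  155.9]
bar 1541 ((626.0118408203125, -116.30934143066406), (61.19469451904297, 12.986352920532227), 29.34503746032715) angle -61.1933866870124
trough 6696 ((626.2504272460938, -116.75833129882812), (61.6251220703125, 95.09586334228516), 25.635183334350586) angle -61.197555270370884
```

The spout now points at −61°, on the bin's middle. Retreating, and turning the tool for the gate.

```bash
python3 -m handwheel '[[0,-12,0,0,0,0,0],[0,-28,0,0,0,0,0],[0,0,-40,0,0,0,0],[0,0,-50,0,0,-0.17,0],[0,0,0,0,0,-0.17,0],[0,0,0,0,0,-0.17,0],[0,0,0,0,0,-0.17,0],[0,0,0,0,0,-0.17,0],[0,0,0,0,0,-0.17,0],[0,0,0,0,0,0,0]]' && python3 wl.py 11 wrist && python3 sp.py wrist11.pkl; python3 go.py "[462,-12,245]" "[462,-12,157]"
```

```text
t: 14.98
tcp_pos: [565.9, -139.0, 246.1]
orientation: [[-0.99, 0.144, -0.0], [0.144, 0.99, 0.0], [0.0, 0.0, -1.0]]
contact_force: [-0.7, -1.3, 0.1]
finger_gap: -0.0
finger_force: 0.0
15.025 [ 566.1 -138.9  246.1]
bar 529 ((625.2337036132812, -116.24644470214844), (61.67487335205078, 11.743570327758789), 30.127365112304688) angle -61.56965835208029
trough 3013 ((626.2151489257812, -115.94509887695312), (61.77372741699219, 96.74608612060547), 33.792503356933594) angle -60.98956940513958
t 15.025 p [ 566.08 -138.94  246.06] gap -0.0020007894761812093
[[-0.99  0.14 -0.  ]
 [ 0.14  0.99  0.  ]
 [ 0.    0.   -1.  ]]
[462,-12,245] [121.42 110.48   1.1 ] rows 2.6265204143634335
[462,-12,157] [-0.01 -0.02 88.  ] rows 1.408
```

```bash
python3 -m handwheel '[[30,28,0,0,0,0,0],[32,28,0,0,0,0,0],[32,28,0,0,0,0,0],[27,26,0,0,0,0,0],[0,0,30,0,0,0,0],[0,0,40,0,0,0,0],[0,0,18,0,0,0,0],[0,0,0,0,0,0,0]]' && python3 wl.py 12 wrist && python3 -c "
from m import *
meas(pickle.load(open('wrist12.pkl','rb')))"; python3 go.py "[462,18,157]"
```

```text
t: 16.02
tcp_pos: [461.3, -12.7, 157.0]
orientation: [[-0.99, 0.144, -0.003], [0.144, 0.99, -0.0], [0.003, -0.001, -1.0]]
contact_force: [0.4, -0.4, -0.4]
finger_gap: -0.0
finger_force: 0.0
16.075 [462.3 -12.8 157.9]
red ball 0  
yel ball 1709 [465.2  40.2 222.3] [474.7  50.3 228. ]
t 16.075 p [462.26 -12.77 157.91] gap -0.0004279472088141188
[[-0.99  0.14 -0.  ]
 [ 0.14  0.99 -0.  ]
 [ 0.   -0.   -1.  ]]
[462,18,157] [ 4.67 30.42  0.9 ] rows 0.4925826310045832
```

View pics/wrist12.png

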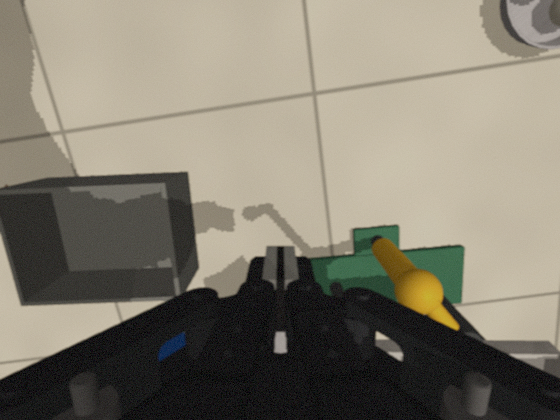

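```bash
python3 -m handwheel '[[0,15,0,0,0,0,0],[0,13,0,0,0,0,0],[4,9,0,0,0,0,0],[4,10,0,0,0,0,0],[4,10,0,0,0,0,0],[2,10,0,0,0,0,0],[1,10,0,0,0,0,0],[-2,10,0,0,0,0,0],[-2,10,0,0,0,0,0],[-2,10,0,0,0,0,0],[-1,6,0,0,0,0,0],[0,0,0,0,0,0,0],[0,0,0,0,0,0,0]]' && python3 wl.py 13 wrist && python3 -c "
from m import *
X=meas(pickle.load(open('wrist13.pkl','rb')))"
```

```text
t: 17.7
tcp_pos: [470.5, 100.5, 158.0]
orientation: [[-0.99, 0.142, -0.0], [0.142, 0.99, 0.0], [0.0, 0.0, -1.0]]
contact_force: [-0.1, 0.6, -0.0]
finger_gap: 0.002
finger_force: 0.0
17.75 [470.4 100.4 157.9]
red ball 0  
yel ball 1255 [465.  123.  222.9] [481.6 132.3 240. ]
```

```bash
python3 -m handwheel '[[-2,4,0,0,0,0,0],[-2,3,0,0,0,0,0],[0,0,0,0,0,0,0]]' && python3 -m handwheel '[[-1,2,0,0,0,0,0],[0,0,0,0,0,0,0]]' && python3 wl.py 14 wrist && python3 wl.py 14 side && python3 -c "
from m import *
X=meas(pickle.load(open('wrist14.pkl','rb')))
a=cv2.imread('pics/side14.png')[120:290,150:370];cv2.imwrite('pics/s14c.png',cv2.resize(a,None,fx=3,fy=3))"
```

```text
t: 18.12
tcp_pos: [475.5, 106.8, 157.8]
orientation: [[-0.99, 0.141, -0.0], [0.141, 0.99, -0.0], [0.0, -0.0, -1.0]]
contact_force: [-0.1, -0.5, 0.4]
finger_gap: 0.001
finger_force: 0.5
t: 18.38
tcp_pos: [475.4, 107.0, 157.7]
orientation: [[-0.99, 0.142, -0.003], [0.142, 0.99, -0.002], [0.003, -0.002, -1.0]]
contact_force: [-3.2, -5.2, 2.2]
finger_gap: 0.0
finger_force: 2.7
18.425 [475.5 107.  157.7]
18.475 [475.5 107.1 157.7]
red ball 0  
yel ball 1292 [468.8 128.9 223.1] [476.6 137.4 240. ]
```

View pics/s14c.png

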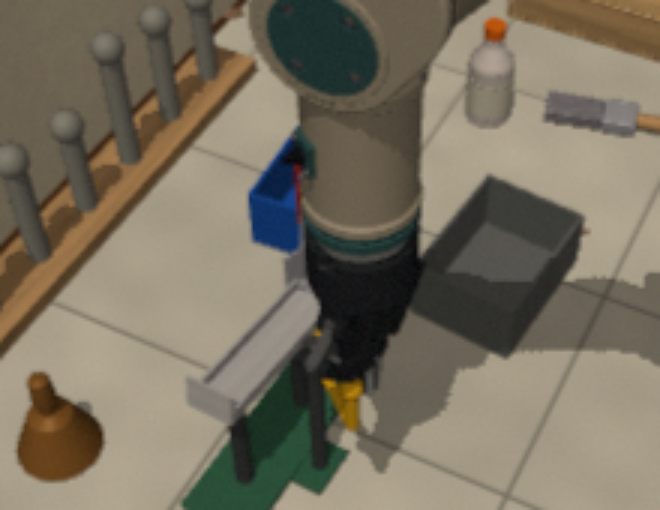

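The side view shows an empty channel (the eye is gone) and the gate pin at the stop. Next I'll retreat, go over to the pin's other side, and check the eye with the networks.

```bash
python3 -m handwheel '[[2,-10,0,0,0,0,0],[0,-25,0,0,0,0,0],[0,0,-45,0,0,0,0],[0,0,-45,0,0,0,0],[0,38,0,0,0,0,0],[0,38,0,0,0,0,0],[0,38,0,0,0,0,0],[0,0,0,0,0,0,0]]'
python3 - <<'E'
from m import *
for n in("top","side"):
    p=shot(n);X=cloud(p)
    for r in imaging.spot_point("eye",p)[:3]: print(n,r["uv"],round(r["confidence"],2),"depth",depth(p,r["uv"]),"z20",atz(p,r["uv"],20))
    S=cv2.cvtColor(p["image"],cv2.COLOR_RGB2HSV)[:,:,1];d=X-np.array([675,-205,0])
    m=(S<110)&(abs(d[:,:,0])<48)&(abs(d[:,:,1])<68)&(d[:,:,2]>6)&(d[:,:,2]<60)
    print(n,"pale pts in bin",m.sum(),X[m].mean(0) if m.sum() else "",p["image"][m].mean(0) if m.sum() else "")
p=shot("wrist");pickle.dump(p,open("wrist15.pkl","wb"));meas(p)
E
python3 go.py "[485,182,157]"
```

```text
t: 19.48
tcp_pos: [486.3, 191.1, 247.8]
orientation: [[-0.991, 0.136, 0.001], [0.136, 0.991, 0.002], [-0.001, 0.002, -1.0]]
contact_force: [-0.4, -0.4, 0.1]
finger_gap: 0.0
finger_force: 0.0
top [335.5, 169.8] 0.63 depth [ 709.7 -249.5   27.2] z20 [ 711.4 -250.5   20. ]
top pale pts in bin 69 [ 709.8 -251.3   28.4] [153.1 148.1 138.9]
side pale pts in bin 0  
red ball 0  
yel ball 548 [471.7 131.7 223.4] [481.6 139.  228.2]
bin rim 80 ((621.4030151367188, -185.7666473388672), (4.9496283531188965, 24.952322006225586), 4.782739162445068)
t 19.725 p [486.15 185.82 248.07] gap 3.7323236162695385e-05
[[-0.99  0.14  0.  ]
 [ 0.14  0.99 -0.  ]
 [-0.   -0.   -1.  ]]
[485,182,157] [ 0.61 -3.92 91.07] rows 1.4584933704754646
```

The eye is in the blue bin at about (710,−251). Now to shut the gate.

```bash
python3 -m handwheel '[[0,0,35,0,0,0,0],[0,0,40,0,0,0,0],[0,0,16,0,0,0,0],[2,-15,0,0,0,0,0],[2,-13,0,0,0,0,0],[3,-10,0,0,0,0,0],[3,-10,0,0,0,0,0],[3,-10,0,0,0,0,0],[0,-10,0,0,0,0,0],[-2,-10,0,0,0,0,0],[-2,-10,0,0,0,0,0],[-4,-10,0,0,0,0,0],[-4,-10,0,0,0,0,0],[-3,-8,0,0,0,0,0],[0,0,0,0,0,0,0]]'
python3 - <<'E'
from m import *
p=shot("wrist");meas(p)
E
```

```text
t: 21.6
tcp_pos: [472.2, 71.0, 157.0]
orientation: [[-0.99, 0.143, 0.001], [0.143, 0.99, -0.0], [-0.001, -0.0, -1.0]]
contact_force: [0.3, 1.0, -1.0]
finger_gap: -0.001
finger_force: 0.0
red ball 0  
yel ball 1110 [460.2  49.9 222.3] [466.5  58.4 239.9]
```

```bash
python3 -m handwheel '[[-3,-4,0,0,0,0,0],[-2,-3,0,0,0,0,0],[0,0,0,0,0,0,0]]' && python3 -m handwheel '[[-1,-2,0,0,0,0,0],[0,0,0,0,0,0,0]]' && python3 -m handwheel '[[0,-2,0,0,0,0,0],[0,0,0,0,0,0,0]]'
python3 - <<'E'
from m import *
p=shot("wrist");meas(p)
E
```

```text
t: 22.02
tcp_pos: [475.6, 64.4, 156.9]
orientation: [[-0.99, 0.141, -0.0], [0.141, 0.99, 0.0], [0.0, 0.0, -1.0]]
contact_force: [-0.6, 0.7, -0.1]
finger_gap: 0.001
finger_force: 0.2
t: 22.28
tcp_pos: [475.6, 64.2, 156.8]
orientation: [[-0.99, 0.14, -0.001], [0.14, 0.99, 0.002], [0.002, 0.002, -1.0]]
contact_force: [-2.0, 5.1, 0.2]
finger_gap: -0.0
finger_force: 2.5
t: 22.52
tcp_pos: [475.5, 64.1, 156.9]
orientation: [[-0.99, 0.139, -0.001], [0.139, 0.99, 0.004], [0.001, 0.004, -1.0]]
contact_force: [-1.4, 9.4, 0.8]
finger_gap: 0.0
finger_force: 4.5
red ball 0  
yel ball 1111 [463.6  43.5 222.6] [469.6  52.5 240. ]
```

The force rises to 9 N with no further motion, so the gate is against its shut stop. Retreating and verifying.

```bash
python3 -m handwheel '[[0,5,0,0,0,0,0],[2,15,0,0,0,0,0],[0,25,0,0,0,0,0],[0,0,-40,0,0,0,0],[0,0,-55,0,0,0,0],[0,-10,-55,0,0,0,0],[0,-30,-20,0,0,0,0],[0,-30,0,0,0,0,0],[0,-30,0,0,0,0,0],[0,0,0,0,0,0,0],[0,0,0,0,0,0,0]]' && python3 wl.py 16 wrist gate_pin && python3 sp.py wrist16.pkl
python3 - <<'E'
from m import *
meas(pickle.load(open("wrist16.pkl","rb")))
p=shot("top")
for l in "eye torso funnel bell dish glue brush".split():
    for r in imaging.spot_point(l,p)[:1]: print(l,np.array(r["uv"]),round(r["confidence"],2))
E
```

```text
t: 23.95
tcp_pos: [466.5, 7.2, 326.9]
orientation: [[-0.99, 0.141, 0.0], [0.141, 0.99, 0.0], [-0.0, 0.0, -1.0]]
contact_force: [0.8, 0.2, -0.7]
finger_gap: 0.007
finger_force: 0.0
gate_pin [313.8 191.2] 0.67 atz [468.8  40.  197. ] depth [463.   37.9 223.5]
24.05 [466.4   7.5 326.8]
bar 0 ((0.0, 0.0), (0.0, 0.0), 0.0) angle 177.12770681479873
trough 411 ((606.5390625, -97.00593566894531), (39.976165771484375, 40.21796417236328), 29.31610679626465) angle -67.23437672144061
red ball 0  
yel ball 277 [467.4  41.8 223.9] [477.4  50.7 228. ]
bin rim 438 ((675.1905517578125, -213.45895385742188), (109.39767456054688, 132.11141967773438), 3.0030062198638916)
eye [335.9 167.9] 0.4
torso [141.2 197.8] 0.61
funnel [124.8 254. ] 0.75
dish [181.4 292.2] 0.64
glue [387.9 206.6] 0.86
brush [408.3 256.6] 0.94
```

Run:
```python
from m import *
from scipy.optimize import least_squares
for k in("wrist1","wrist5","wrist16"):
    p=pickle.load(open(k+".pkl","rb"));X=cloud(p);H,S,V=cv2.split(cv2.cvtColor(p["image"],cv2.COLOR_RGB2HSV))
    a=X[(H>18)&(H<32)&(S>130)&(V>50)];a=a[(a[:,2]>214)&(a[:,2]<232)&(abs(a[:,0]-468)<20)&(abs(a[:,1]-41)<20)]
    r=least_squares(lambda c:np.linalg.norm(a-c,axis=1)-9,[468,41,215],loss="soft_l1");print(k,r.x,len(a))
```

```text
wrist1 [468.8  42.7 217.7] 209
wrist5 [468.5  42.5 217.7] 289
wrist16 [468.6  42.4 217.6] 277
```

The gate pin is back within 0.3 mm of its original shut position. Handing in.

```bash
python3 -c "
from station import bot
print(bot.finish_job())"
```

```text
the job is handed in; nothing more can be done
None
```

The job is handed in at about 24 s: spout aimed at the middle of the blue bin, eye in the blue bin, gate shut within 0.3 mm of its start; the final top view didn't pick up the bell, the first spout push slipped and had to be redone, and I viewed 11 pictures, one over the limit.

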